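# Latch the bone cradle and hold the sampling gauge at its mark

## Robot

A 6-joint arm with a two-finger parallel gripper is mounted at the origin on the work surface. World frame = base frame: x ahead of the robot, y to its left, z up, the work surface at z = 0. Lengths are in m, angles in rad, forces in N, time in s.
With the tool pointing down it reaches from about 0.275 to 0.75 m from the base axis. Payload 10.2 kg.
Tool frame: the origin (TCP) lies at the very end of the fingers, on their centre line; the grasp point (between the pads) lies 19 mm behind it; z points along the fingers, y is the line along which they close (so a half turn about z gives the same grasp; the last joint's range is limited). The gripper opens to 85 mm and grips with 20 to 120 N. Pads are 22 mm wide; open, the fingers measure 114 mm over their backs; the gripper's body (76 mm by 85 mm) begins 54 mm behind the grasp point. The pads swing forward as they close: fully open they stand 13 mm farther back than shut.
Start: joints at [-1.47, 0.313, 1.498, -0, 1.331, -0.223], TCP at [0.167, -0.498, 0.231] pointing down, gripper open.
Joint ranges: [-2.94, 2.94], [-0.97, 2.17], [0.19, 2.56], [-1.23, 4.37], [0.02, 3.11], [-2.88, 2.88]. Speed limits (rad/s): [2.39, 2.39, 3.01, 3.14, 3.14, 3.14].

## Interface

Orientations are given as a unit quaternion [w, x, y, z].
In Python, from cell import bot gives the robot as it stands.
- The arm moves only by the tool nudge_tcp, called after "Request:" as a command line: name --argument value ..., lists and objects as JSON in quotes. Schema: {"type":"object","properties":{"segments":{"type":"object","properties":{"dx":{"type":"array","items":{"type":"number"},"minItems":1,"maxItems":10},"dy":{"type":"array","items":{"type":"number"},"minItems":1,"maxItems":10},"dz":{"type":"array","items":{"type":"number"},"minItems":1,"maxItems":10},"rx":{"type":"array","items":{"type":"number"},"minItems":1,"maxItems":10},"ry":{"type":"array","items":{"type":"number"},"minItems":1,"maxItems":10},"rz":{"type":"array","items":{"type":"number"},"minItems":1,"maxItems":10}},"additionalProperties":false,"required":["dx","dy","dz","rx","ry","rz"]},"aperture":{"type":"number"},"force":{"type":"number"},"only":{"type":"string"},"quiet":{"type":"boolean"},"lines":{"type":"string"}},"required":["segments"],"additionalProperties":false}. segments is an object with one list for each field, all of the same length, 1 to 10, a row being the entries at one place: dx, dy, dz (the shift in shares of the most that a row can go, 1 being 62.5 mm), rx, ry, rz (a rotation vector in rad); each row shifts and turns the commanded pose from where the row before left it, along the tool's axes as they then stand; what a row does not reach is not made up. A row lasts 1/8 s, in which the tool goes at most 0.0625 m and 0.188 rad, less where a joint would pass 70% of its speed; a pose out of reach is approached as far as the arm can. aperture is the opening from 0.0 (shut) to 1.0 (fully open), set as the call begins (left out keeps the last). The fingers move at their own pace and stop on an object; force is the grip in N (left out, the last holds). Time passes only in rows, so rows that do not move let the fingers close. The tool returns the time, the measured TCP pose, the force, the opening and the grip force at its end. only (a regular expression) keeps the lines of the reply that match it, lines (a string "A,B") keeps lines A to B, and quiet returns only ok. Input that does not fit is refused with a message, and nothing moves.
- bot.read_state(): the state, without advancing time (a new reading comes with each control period).
- bot.get_image(name): name is "side" or "top" or "wrist"; returns a dict with "color" (384x512x3 uint8, red, green, blue), "camera_matrix" (3x3 intrinsics, pixels), "rvec" (rotation vector, rad) and "tvec" (3), from world to camera coordinates, as OpenCV has them. Camera axes: x right, y down, z forward; pixel columns grow to the right and rows downward; lengths in m; the calibration is good to about 2 mm. A picture is of the moment at which its call begins. There is no depth.
- bot.job_done(): hands the job in; it is judged then, once.
The state is a dict: "time": time; "qpos": joint angles; "qd": joint speeds; "tau": joint torques, N m; "eef_pos": TCP position; "ee_rot": TCP orientation; "contact_force": force on the tool from outside, world axes, zero at the start; "torque": the same for the moment, N m; "gripper_width": opening from 0.0 (shut) to 1.0 (fully open); "grasp_force": force on a finger pad.
Only numpy, scipy, OpenCV 4.12 (cv2) and the standard library are available. Lean on these libraries where they do the work, as an engineer would, in place of code of your own. Each camera call takes 0.05 s, during which the arm holds its last target. There are 200 camera calls.

## Task

Get the femur fragment ready to be marked for sampling: first turn the brass turnbutton square across the edge of the cradle's hold-down frame to secure it. Then squeeze in the yellow lock button on the gauge arm's black grip block, draw the spring-return arm out until its orange scale needle stands over the red index clip, and finish still holding the arm steady at that mark, not letting go. Keep the frame shut and leave the bone and the loose things on the bench where they lie.

Things in the scene. Friction and masses are not known exactly. Their poses are not given: they have to be found in the camera images.
- gauge: Fixed sampling gauge on a grey steel base. Origin on the bench; z up, +y the way the arm extends, -x the latch side (towards the robot), +x the scale side. Aluminium cradle box 120 x 190 mm (x, y) centred at x -35, y +15, rim 66 mm high. White scale rule along y at x +110, top 78 mm high, lines every 10 mm.
- turnbutton (a joint): Angle of the brass turnbutton about its upright pivot, rad, growing anticlockwise seen from above: 0 = wing along the frame's front edge (along gauge y, open), 1.57 = square across the edge (along gauge x, secured); stops at -0.05 and 1.6. Starts at 0 to 0.3, stays where left, takes about 0.06 N m. Once across it blocks the frame from lifting.
- turnbutton_grip (a point): On the turnbutton's pivot axis (gauge x -109, y +15 mm), 100 mm above the bench; turns with it. Its upright thumb rib is 10 mm thick, 40 mm long along the point's y, top 106 mm above the bench, both sides free; it stands on a wing 16 x 64 x 7 mm whose top is 83 mm above the bench and underside 1.5 mm over the frame.
- hold_frame (a joint): Hinge of the steel hold-down frame over the cradle, rad: 0 = shut (as it starts), growing as its front edge lifts. The frame is 120 x 190 x 8 mm, its top is 74 mm above the bench, hinged along the cradle's scale-side edge; 0.3 kg.
- gauge_arm: Telescoping arm; origin at the centre of its black grip block, 115 mm above the bench, axes as the gauge's. Block 26 mm across (x), 44 along y, 34 tall; grip it from above across x, fingers centred on the origin, one on the yellow button. It slides along gauge +y, 0 to 120 mm from home; a spring pulls it back with 6 to 7.5 N. Locked at home (1 mm play) while the button is out.
- lock_button (a joint): Travel of the yellow lock button (21 mm diameter) in the block's +x face, m: 0 = out (7 mm proud), 0.005 = fully in (2 mm proud). Moves towards gauge -x; spring 2 N rising to 3 N. From about 0.0035 in the arm is free; once the arm has left home the tube keeps the button nearly in (about 0.0028). Let go, the arm runs home and locks again.
- lock_button_face (a point): Centre of the lock button's outer face (20 mm from the arm's origin along +x when out).
- needle_tip (a point): Lower tip of the arm's orange scale needle, at +45, +32, -28 mm from the arm's origin, 87 mm above the bench, 4 mm above the index clip's top. It moves with the arm.
- index: Red index clip clamped fast on the white scale rule, 28 mm across (x), 8 mm wide along the scale (y), 5 mm tall. Origin at the middle of its underside on the rule's top; axes parallel to the gauge's. The needle is on the mark when its tip has the same gauge y as this origin; 45 to 105 mm of arm travel from home.
- femur: Brown femur fragment, 139 mm long, up to 72 wide, 42 mm, 0.35 kg, lying loose in the cradle under the frame, long axis along gauge y; origin at the middle of its underside.
- hammer_head: Rusted rock hammer head, 173 mm long (x), 36 mm wide, 35 mm tall, loose on the left of the bench; origin at the middle of its underside.
- jar: Green glass jar, 68 mm diameter, 110 mm tall, loose on the right of the bench; origin at its underside's centre.
- plaster_block: White plaster cast block, 115 x 80 x 50 mm, loose on the right of the bench; origin at its underside's centre.
- brush: Dusting brush, 200 mm long, lying at the back of the bench.
- bone_chip: Small brown bone chip, 73 x 37 x 32 mm, lying on the right of the bench; origin at its underside's centre.
- tube_mouth (a point): Middle of the open end of the blue outer tube (26 x 26 mm, 174 mm long, running from here along gauge -y, its middle 115 mm above the bench, gauge x +65). The inner arm slides out of it.
- cross_bar (a point): Middle of the arm's steel cross bar, 32 mm ahead (+y) of the grip block's centre at the same height; 6 mm wide, 8 mm tall, reaching 107 mm to the cradle side and 51 mm to the scale side, a needle hanging from each end. Beside the grip block the fingers have free room down to 84 mm above the bench.

How it is judged:
On the way, in this order (a step that is already met when the one before it is completed fails the run):
1. the turnbutton is turned across the frame's edge (value of joint turnbutton above 1.3 rad), for 0.2 s.
2. the lock button is pressed in by the fingers on the grip block (value of joint lock_button above 0.003 m and contact force between the fingers and gauge_arm above 3 N), for 0.1 s.
3. the needle is drawn out to the red index clip (y of needle_tip in the frame of index between -0.004 and 0.004 m), for 0.2 s.
At the end, for the whole second after the job is handed in: The turnbutton is across the frame's edge (past 1.3 rad, within about 15 degrees of square), the frame is shut (under 0.03 rad), and the fingers grip the gauge arm (over 3 N) and hold it still (under 10 mm/s) with the scale needle within 4 mm of the index clip's middle along the scale (all of step 3 and value of joint turnbutton above 1.3 rad and value of joint hold_frame below 0.03 rad and contact force between the fingers and gauge_arm above 3 N and linear speed of gauge_arm below 0.01 m/s); the arm keeps its last pose, push and grip.
It fails at once if the hold-down frame is lifted (value of joint hold_frame above 0.15 rad).
It fails at once if the femur fragment is shifted more than 15 mm (distance of femur from where it was at the start of the episode above 0.015 m).
It fails at once if another thing on the bench is moved more than 20 mm (distance of any of hammer_head, jar, plaster_block, brush, bone_chip from where it was at the start of the episode above 0.02 m).
It also fails if it takes over 43 s, if anything falls off the work surface, if the arm or the gripper's body presses on something with over 40 N, if the wrist force passes 120 N, or if a joint passes its speed limit or range.

## Working session

There is one attempt and no reset: what is moved stays moved. The work goes in short steps, Python scripts to look and compute and a tool call to move; the robot and the scene stay as the last step left them, time stands still between calls to the robot, and variables do not carry over. Pictures are saved under pics/ and viewed, at most 10 in all, crops included, and the job is handed in when it is done.

```bash
ls; mkdir -p pics
```

Run:
```python
from cell import bot
import cv2,numpy as np
for n in ("top","side"):
    d=bot.get_image(n); cv2.imwrite(f"pics/{n}0.png",d["color"][:,:,::-1])
    np.savez(f"{n}.npz",**{k:d[k] for k in("camera_matrix","rvec","tvec")})
    print(n,d["camera_matrix"].tolist(),d["rvec"],d["tvec"])
s=bot.read_state();print(s)
```

```text
cell.py
pics
top [[412.54191166134586, 0.0, 263.11433130190096], [0.0, 412.54191166134586, 194.53471388346], [0.0, 0.0, 1.0]] [ 2.13290843 -2.13934343  0.12410411] [-0.00680851  0.56468051  1.20838098]
side [[390.4796832806181, 0.0, 261.6845438063424], [0.0, 390.4796832806181, 184.67617853799817], [0.0, 0.0, 1.0]] [ 0.95567982 -2.55222727  0.94060365] [0.40022121 0.33654471 1.04173918]
{'time': 0.1, 'qpos': array([-1.47038272e+00,  3.13379556e-01,  1.49834170e+00, -1.07708145e-05,
        1.33105612e+00, -2.23383545e-01]), 'qd': array([ 0.00043207, -0.0004194 , -0.00096057,  0.0003483 , -0.00030089,
       -0.00022731]), 'tau': array([ 2.60773013e-03, -4.12895072e+01, -2.60140657e+01, -9.29901626e-05,
        3.07571383e-03, -1.09756428e-06]), 'eef_pos': array([ 0.1670082 , -0.49747762,  0.23080704]), 'ee_rot': array([-5.91559543e-04,  9.86922647e-01,  1.61193481e-01,  3.11773962e-05]), 'contact_force': array([ 0.02652224,  0.19110127, -0.12304222]), 'torque': array([ 0.01560831,  0.02153501, -0.03438833]), 'grasp_force': 0.0, 'gripper_width': 1.000111839229477}
```

View pics/top0.png

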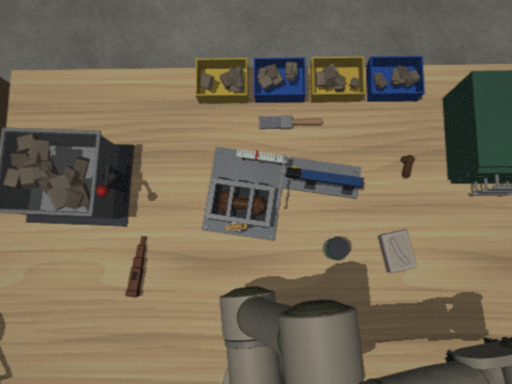

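View pics/side0.png

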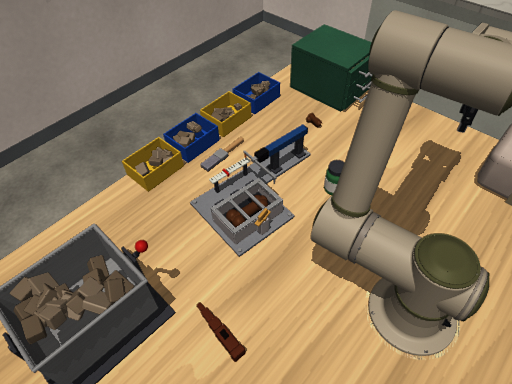

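The top view shows the gauge near (245,195), with the turnbutton at about (237,227), the grip block at about (293,173) and the red clip at about (257,155). The side view shows the same layout. I'll enlarge both.

Run:
```python
import cv2
a=cv2.imread("pics/top0.png")[140:245,195:335]; cv2.imwrite("pics/topc.png",cv2.resize(a,None,fx=5.5,fy=5.5,interpolation=cv2.INTER_CUBIC))
a=cv2.imread("pics/side0.png")[115:255,185:325]; cv2.imwrite("pics/sidec.png",cv2.resize(a,None,fx=4.25,fy=4.25,interpolation=cv2.INTER_CUBIC))
```

```text
(no output)
```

View pics/topc.png

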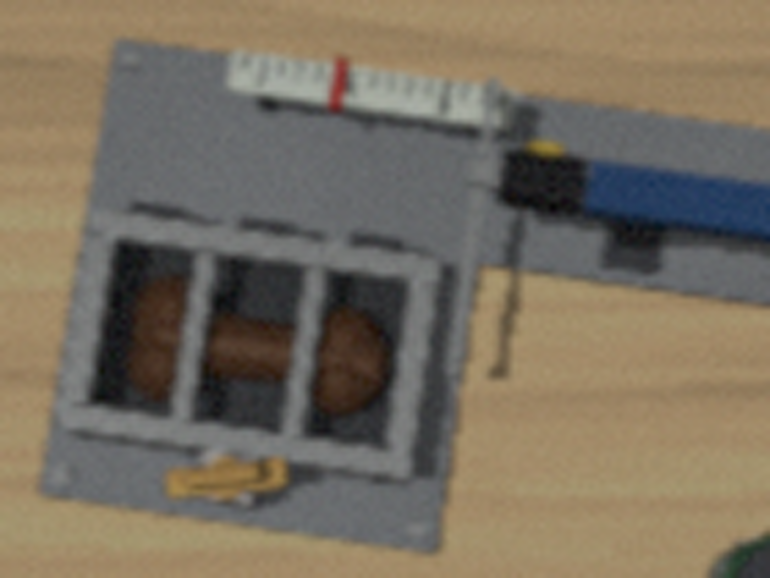

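View pics/sidec.png

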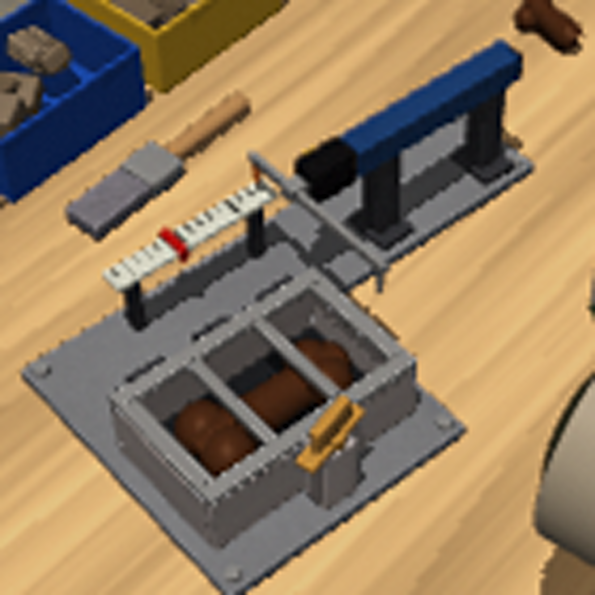

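Create h.py:
```python
import numpy as np,cv2
from scipy.optimize import least_squares
from scipy.spatial.transform import Rotation as R
C={n:dict(np.load(n+".npz")) for n in("top","side")}
def proj(n,P): c=C[n];return cv2.projectPoints(np.array(P,float).reshape(-1,1,3),c["rvec"],c["tvec"],c["camera_matrix"],None)[0][:,0]
def g2w(p,P):
    P=np.array(P,float); c,s=np.cos(p[2]),np.sin(p[2])
    return np.array([p[0]+c*P[0]-s*P[1],p[1]+s*P[0]+c*P[1],P[2]])
```

Create fit.py:
```python
from h import *
T=lambda u,v:((u+.5)/5.5-.5+195,(v+.5)/5.5-.5+140)
S=lambda u,v:((u+.5)/4.25-.5+185,(v+.5)/4.25-.5+115)
# params x,y,yaw, army, idxy
O=[("top",T(97,212),(25,110,74)),("top",T(445,262),(25,-80,74)),("top",T(410,478),(-95,-80,74)),("top",T(60,428),(-95,110,74)),
("side",S(112,395),(25,110,74)),("side",S(312,272),(25,-80,74)),("side",S(415,358),(-95,-80,74)),("side",S(212,495),(-95,110,74)),
("side",S(337,423),(-109,15,106)),
("top",T(340,83),(110,"i",83)),("side",S(174,242),(110,"i",83)),
("top",T(493,88),(116,"c",119)),("top",T(455,375),(-42,"c",119)),("side",S(252,157),(116,"c",119)),("side",S(383,268),(-42,"c",119)),("top",T(541,182),(65,"a",132))]
def f(p,w=1):
    r=[]
    for n,uv,P in O:
        y=P[1]; y={"i":p[4]*1e3,"a":p[3]*1e3,"c":p[3]*1e3+32}.get(y,y)
        r.append(proj(n,[g2w(p,(P[0]/1e3,y/1e3,P[2]/1e3))])[0]-uv)
    return np.ravel(r)
s=least_squares(f,[.5,0,0,-.15,0],loss="soft_l1",x_scale=.01)
print(s.x.round(4)); print(f(s.x).reshape(-1,2).round(1).tolist())
p=s.x; np.save("g.npy",p)
print("grip",g2w(p,(-.109,.015,.1)),"arm",g2w(p,(.065,p[3],.115)),"travel",p[4]-p[3]-.032)
# wing angle from top, side ends
for n,a,b in(("top",T(170,482),T(287,470)),("side",S(313,445),S(360,402))):
    z=.083 if n=="top" else .106
    for t in np.arange(-.1,.4,.1):
        L=.032 if n=="top" else .02
        e=[proj(n,[g2w(p,(-.109-k*L*np.sin(t),.015+k*L*np.cos(t),z))])[0] for k in(1,-1)]
        print(n,round(t,1),(e[0]-e[1]).round(1),np.subtract(a,b).round(1))
```

```bash
python3 fit.py
```

```text
[ 0.5697  0.0382 -0.1525 -0.1246 -0.0099]
[[-0.5, -0.5], [-0.4, -0.3], [-0.1, 0.7], [-0.6, 0.1], [-0.1, -0.2], [1.1, -1.7], [1.7, 0.1], [0.4, 1.4], [-0.7, -2.5], [-0.5, 0.3], [0.2, -0.8], [-0.1, -1.5], [-1.2, 0.5], [0.2, -1.3], [1.2, -0.2], [-0.0, -0.6]]
grip [0.46428275 0.06953803 0.1       ] arm [ 0.6150562  -0.09488826  0.115     ] travel 0.08275585750126303
top -0.1 [-21.3  -5.5] [-21.3   2.2]
top 0.0 [-21.8  -3.3] [-21.3   2.2]
top 0.1 [-22.   -1.1] [-21.3   2.2]
top 0.2 [-22.1   1.1] [-21.3   2.2]
top 0.3 [-21.9   3.3] [-21.3   2.2]
side -0.1 [-11.4   6.3] [-11.1  10.1]
side 0.0 [-10.6   7.2] [-11.1  10.1]
side 0.1 [-9.6  8. ] [-11.1  10.1]
side 0.2 [-8.6  8.7] [-11.1  10.1]
side 0.3 [-7.5  9.4] [-11.1  10.1]
```
Residuals up to ~2px = ~5mm. Will refine with wrist camera. Turn angle ≈0.25 (top says; side rib ambiguous). Note top vs side: turnbutton 0 along gauge y; at 0.25.

Units first: shifts go in shares of 62.5 mm. So 0.042 m is 0.672, -0.04 m is -0.64.

Request:
nudge_tcp --segments '{"dx": [0.672, 0.672, 0.672, 0.672, 0.672, 0.672, 0.672, 0.672, 0.672, 0.672], "dy": [-0.64, -0.64, -0.64, -0.64, -0.64, -0.64, -0.64, -0.64, -0.64, -0.64], "dz": [0, 0, 0, 0, 0, 0, 0, 0, 0, 0], "rx": [0, 0, 0, 0, 0, 0, 0, 0, 0, 0], "ry": [0, 0, 0, 0, 0, 0, 0, 0, 0, 0], "rz": [0, 0, 0, 0, 0, 0, 0, 0, 0, 0]}' --aperture 0.5

```text
time: 1.35
eef_pos: [0.4384, 0.0171, 0.2312]
ee_rot: [0.0, 0.987, 0.161, 0.0]
contact_force: [0.2, -1.5, 0.2]
gripper_width: 0.497
grasp_force: 0.0
```

Request:
nudge_tcp --segments '{"dx": [0.672, 0, 0, 0, 0, 0, 0, 0, 0, 0], "dy": [-0.688, 0, 0, 0, 0, 0, 0, 0, 0, 0], "dz": [0, 0, 0, 0, 0, 0, 0, 0, 0, 0], "rx": [0, 0, 0, 0, 0, 0, 0, 0, 0, 0], "ry": [0, 0, 0, 0, 0, 0, 0, 0, 0, 0], "rz": [0, -0.17, -0.17, -0.17, -0.17, -0.17, -0.17, -0.17, -0.16, 0]}'

```text
time: 2.6
eef_pos: [0.4639, 0.0692, 0.2311]
ee_rot: [-0.0, 0.67, 0.742, -0.0]
contact_force: [-1.0, -1.0, 0.3]
gripper_width: 0.501
grasp_force: 0.0
```

Run:
```python
from cell import bot
import cv2,numpy as np
d=bot.get_image("wrist"); cv2.imwrite("pics/w1.png",d["color"][:,:,::-1])
np.savez("wrist.npz",**{k:d[k] for k in("camera_matrix","rvec","tvec")})
```

```text
(no output)
```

View pics/w1.png

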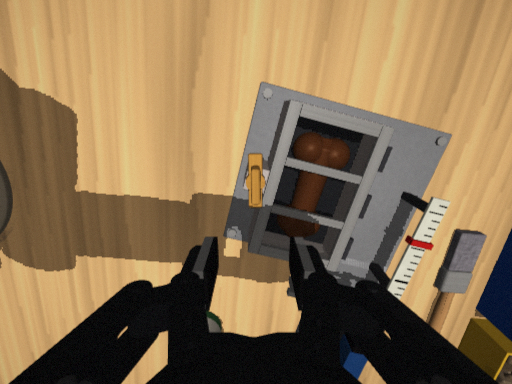

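The wrist view shows the turnbutton near-vertical at about (256,180), the frame corners at (286,100) and (393,128), and the clip at about (420,242). An enlarged crop should give better pixels.

Run:
```python
import cv2
a=cv2.imread("pics/w1.png")[85:275,235:450]; cv2.imwrite("pics/w1c.png",cv2.resize(a,None,fx=3,fy=3,interpolation=cv2.INTER_CUBIC))
import h,numpy as np
h.C["wrist"]=dict(np.load("wrist.npz")); p=np.load("g.npy")
for P in [(25,110,74),(25,-80,74),(-95,-80,74),(-95,110,74),(-109,15,106),(-109,15,83),(110,p[4]*1e3,83)]:
    print(P,(((h.proj("wrist",[h.g2w(p,np.array(P)/1e3)])[0]-(235,85)+.5)*3-.5).round(0)))
```

```text
(25, 110, 74) [478. 131.]
(25, -80, 74) [298. 562.]
(-95, -80, 74) [ 32. 501.]
(-95, 110, 74) [163.  42.]
(-109, 15, 106) [ 56. 309.]
(-109, 15, 83) [ 56. 291.]
(110, np.float64(-9.860173952412605), 83) [560. 478.]
```

View pics/w1c.png

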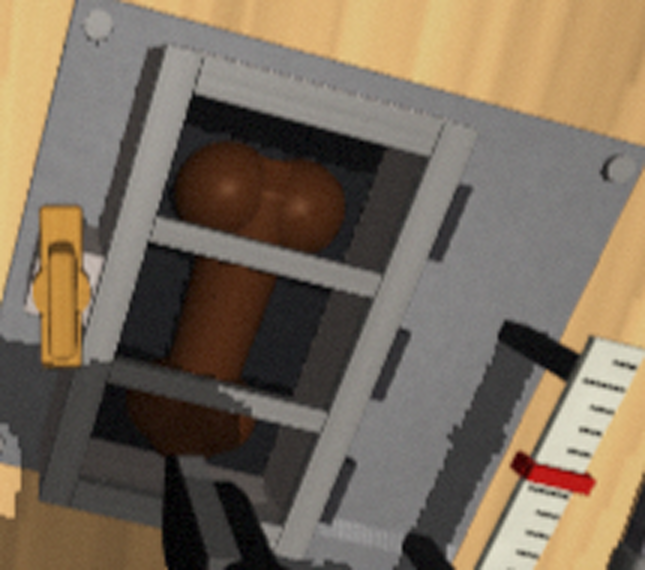

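Add to fit.py:
```python
print("----")
C["wrist"]=dict(np.load("wrist.npz"))
W=lambda u,v:((u+.5)/3-.5+235,(v+.5)/3-.5+85)
WO=[("wrist",W(163,44),(-95,110,74)),("wrist",W(474,128),(25,110,74)),("wrist",W(40,500),(-95,-80,74)),("wrist",W(61,286),(-109,15,83)),("wrist",W(64,305),(-109,15,106)),("wrist",W(555,478),(110,"i",83))]
O+=WO*3
s=least_squares(f,p,loss="soft_l1",x_scale=.01); p=s.x; np.save("g.npy",p)
print(p.round(4)); print(f(p).reshape(-1,2)[:22].round(1).tolist())
print("grip",g2w(p,(-.109,.015,.1)),"arm",g2w(p,(.065,p[3],.115)),"travel",p[4]-p[3]-.032)
for t in np.arange(0,.4,.05):
    e=[proj("wrist",[g2w(p,(-.109-k*.032*np.sin(t),.015+k*.032*np.cos(t),.083))])[0] for k in(1,-1)]
    print(round(t,2),((e[0]-e[1])*3).round(1))
```

```bash
python3 fit.py | sed '1,/----/d'
```

```text
[ 0.5705  0.0392 -0.1492 -0.1261 -0.0118]
[[-0.9, -0.6], [-0.8, -0.6], [-0.4, 0.4], [-0.9, 0.0], [-0.4, -0.1], [0.6, -1.6], [1.3, 0.1], [0.1, 1.6], [-1.1, -2.5], [-0.4, 0.1], [0.2, -0.9], [-0.1, -1.8], [-1.1, 0.2], [-0.0, -1.4], [1.1, -0.4], [0.0, -1.0], [0.3, -1.4], [2.1, -0.3], [-1.9, 0.0], [-0.9, 1.1], [-1.9, 0.7], [2.1, 0.5]]
grip [0.4649185  0.07027982 0.1       ] arm [ 0.61602191 -0.09507423  0.115     ] travel 0.0822609596997787
0.0 [  42.4 -158.9]
0.05 [  34.2 -160.7]
0.1 [  25.8 -162.2]
0.15 [  17.3 -163.2]
0.2 [   8.9 -163.9]
0.25 [   0.4 -164.1]
0.3 [  -8.1 -163.9]
0.35 [ -16.6 -163.3]
```

Converted, 0.002 m is 0.032, 0.05 m is 0.8.

Request:
nudge_tcp --segments '{"dx": [0.016, 0, 0, 0, 0], "dy": [0.032, 0, 0, 0, 0], "dz": [0.8, 0.8, 0.528, 0.16, 0], "rx": [0, 0, 0, 0, 0], "ry": [0, 0, 0, 0, 0], "rz": [0, 0, 0, 0, 0]}'

```text
time: 3.28
eef_pos: [0.4663, 0.0704, 0.0887]
ee_rot: [0.0, 0.67, 0.742, 0.0]
contact_force: [-0.8, -0.4, 0.9]
gripper_width: 0.502
grasp_force: 0.0
```

Request:
nudge_tcp --segments '{"dx": [0, 0, 0, 0, 0], "dy": [0, 0, 0, 0, 0], "dz": [0, 0, 0, 0, 0], "rx": [0, 0, 0, 0, 0], "ry": [0, 0, 0, 0, 0], "rz": [0, 0, 0, 0, 0]}' --aperture 0 --force 30

```text
time: 3.9
eef_pos: [0.4658, 0.0703, 0.0895]
ee_rot: [0.0, 0.67, 0.743, -0.0]
contact_force: [-5.4, -0.9, 9.4]
gripper_width: 0.106
grasp_force: 32.9
```

Converted, -0.001 m is -0.016.

Request:
nudge_tcp --segments '{"dx": [0, 0, 0, 0, 0, 0, 0, 0, 0, 0], "dy": [0, 0, 0, 0, 0, 0, 0, 0, 0, 0], "dz": [-0.016, 0, 0, 0, 0, 0, 0, 0, 0, 0], "rx": [0, 0, 0, 0, 0, 0, 0, 0, 0, 0], "ry": [0, 0, 0, 0, 0, 0, 0, 0, 0, 0], "rz": [-0.13, -0.13, -0.13, -0.13, -0.13, -0.13, -0.13, -0.13, -0.13, -0.13]}'

```text
time: 5.15
eef_pos: [0.465, 0.0698, 0.0895]
ee_rot: [-0.001, 0.082, 0.997, -0.001]
contact_force: [-6.0, -5.0, 1.1]
gripper_width: 0.105
grasp_force: 31.9
```

Request:
nudge_tcp --segments '{"dx": [0, 0, 0, 0], "dy": [0, 0, 0, 0], "dz": [0, 0, 0, 0], "rx": [0, 0, 0, 0], "ry": [0, 0, 0, 0], "rz": [-0.03, 0, 0, 0]}'

```text
time: 5.65
eef_pos: [0.465, 0.0698, 0.0895]
ee_rot: [-0.001, 0.069, 0.998, -0.001]
contact_force: [-6.3, -5.8, -0.0]
gripper_width: 0.104
grasp_force: 31.9
```

Request:
nudge_tcp --segments '{"dx": [0, 0, 0, 0, 0, 0], "dy": [0, 0, 0, 0, 0, 0], "dz": [0, 0, 0, -0.48, -0.88, -0.88], "rx": [0, 0, 0, 0, 0, 0], "ry": [0, 0, 0, 0, 0, 0], "rz": [0, 0, 0, 0, 0, 0]}' --aperture 0.5

```text
time: 6.4
eef_pos: [0.4657, 0.0705, 0.2311]
ee_rot: [-0.0, 0.069, 0.998, 0.0]
contact_force: [1.4, -0.4, -0.6]
gripper_width: 0.502
grasp_force: 0.0
```

Request:
nudge_tcp --segments '{"dx": [0, 0, 0, 0, 0, 0, 0, 0, 0, 0], "dy": [0, 0, 0, 0, 0, 0, 0, 0, 0, 0], "dz": [0, 0, 0, 0, 0, 0, 0, 0, 0, 0], "rx": [0, 0, 0, 0, 0, 0, 0, 0, 0, 0], "ry": [0, 0, 0, 0, 0, 0, 0, 0, 0, 0], "rz": [0.158, 0.158, 0.158, 0.158, 0.158, 0.158, 0.158, 0.158, 0.158, 0.158]}'

```text
time: 7.65
eef_pos: [0.466, 0.0705, 0.2294]
ee_rot: [0.0, 0.759, 0.651, 0.0]
contact_force: [0.4, 0.6, -0.2]
gripper_width: 0.501
grasp_force: 0.0
```

Request:
nudge_tcp --segments '{"dx": [-0.56, -0.56, -0.56, -0.576, 0, 0], "dy": [0.688, 0.688, 0.688, 0.72, 0, 0], "dz": [0, 0, 0, 0, 0, 0], "rx": [0, 0, 0, 0, 0, 0], "ry": [0, 0, 0, 0, 0, 0], "rz": [0, 0, 0, 0, 0, 0]}' --aperture 0.8

```text
time: 8.4
eef_pos: [0.6171, -0.0941, 0.2291]
ee_rot: [-0.0, 0.757, 0.653, -0.0]
contact_force: [-0.1, -0.4, 0.3]
gripper_width: 0.801
grasp_force: 0.0
```

Run:
```python
from cell import bot
import cv2,numpy as np,h
for n in ("wrist","top"):
    d=bot.get_image(n); cv2.imwrite(f"pics/{n}2.png",d["color"][:,:,::-1])
    if n=="wrist": np.savez("wrist2.npz",**{k:d[k] for k in("camera_matrix","rvec","tvec")})
h.C["wrist"]=dict(np.load("wrist2.npz")); p=np.load("g.npy")
for P in [(52,p[3]*1e3+22,132),(78,p[3]*1e3+22,132),(52,p[3]*1e3-22,132),(78,p[3]*1e3-22,132),(65,p[3]*1e3+32,119),(110,p[4]*1e3,83)]:
    print(P,h.proj("wrist",[h.g2w(p,np.array(P)/1e3)])[0].round(0))
```

```text
(52, np.float64(-104.06098619785821), 132) [238. 175.]
(78, np.float64(-104.06098619785821), 132) [266. 175.]
(52, np.float64(-148.0609861978582), 132) [239. 219.]
(78, np.float64(-148.0609861978582), 132) [265. 219.]
(65, np.float64(-94.06098619785821), 119) [252. 162.]
(110, np.float64(-11.800026498079518), 83) [298.  72.]
```

View pics/wrist2.png

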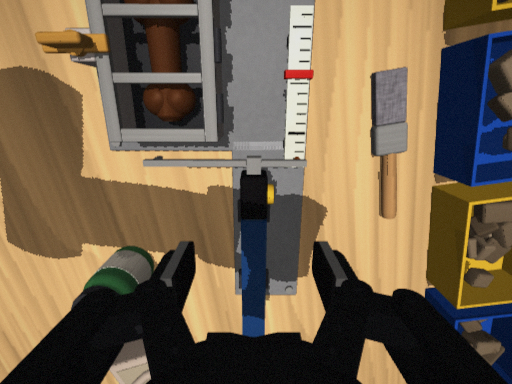

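The turnbutton now lies across the frame edge, at about (70,42). The grip block is centred near (255,196), the yellow button is at (271,193), and the clip at (299,74) matches the prediction. Descending to grip.

Converted, -0.001 m is -0.016, 0.001 m is 0.016.

Request:
nudge_tcp --segments '{"dx": [-0.016, 0, 0, 0, 0], "dy": [0.016, 0, 0, 0, 0], "dz": [0.8, 0.8, 0.352, 0.16, 0], "rx": [0, 0, 0, 0, 0], "ry": [0, 0, 0, 0, 0], "rz": [0, 0, 0, 0, 0]}'

```text
time: 9.12
eef_pos: [0.6183, -0.0952, 0.0979]
ee_rot: [0.0, 0.757, 0.653, 0.0]
contact_force: [-0.4, 0.2, 0.5]
gripper_width: 0.8
grasp_force: 0.0
```

Request:
nudge_tcp --segments '{"dx": [0, 0, 0, 0, 0, 0], "dy": [0, 0, 0, 0, 0, 0], "dz": [0, 0, 0, 0, 0, 0], "rx": [0, 0, 0, 0, 0, 0], "ry": [0, 0, 0, 0, 0, 0], "rz": [0, 0, 0, 0, 0, 0]}' --aperture 0 --force 50

```text
time: 9.88
eef_pos: [0.6176, -0.0956, 0.0987]
ee_rot: [-0.0, 0.757, 0.653, -0.001]
contact_force: [-10.0, 1.4, 9.7]
gripper_width: 0.314
grasp_force: 53.1
```

Converted, 0.015 m is 0.24, 0.01 m is 0.16.

Request:
nudge_tcp --segments '{"dx": [0.08, 0.16, 0.24, 0.24, 0.24, 0.16, 0.112, 0.064, 0, 0], "dy": [0, 0, 0, 0, 0, 0, 0, 0, 0, 0], "dz": [0, 0, 0, 0, 0, 0, 0, 0, 0, 0], "rx": [0, 0, 0, 0, 0, 0, 0, 0, 0, 0], "ry": [0, 0, 0, 0, 0, 0, 0, 0, 0, 0], "rz": [0, 0, 0, 0, 0, 0, 0, 0, 0, 0]}'

```text
time: 11.12
eef_pos: [0.6294, -0.0166, 0.0987]
ee_rot: [0.0, 0.757, 0.653, -0.001]
contact_force: [-9.9, -4.9, 8.2]
gripper_width: 0.31
grasp_force: 53.0
```

Run:
```python
from cell import bot
import cv2,numpy as np,h
ims=[]
for n in ("wrist","side"):
    d=bot.get_image(n); a=d["color"][:,:,::-1]
    if n=="wrist":
        cv2.imwrite("pics/w3raw.png",a); np.savez("wrist3.npz",**{k:d[k] for k in("camera_matrix","rvec","tvec")}); ims.append(cv2.resize(a[0:250,180:430],(500,500),interpolation=cv2.INTER_CUBIC))
    else: ims.append(cv2.resize(a[125:225,205:265],(300,500),interpolation=cv2.INTER_CUBIC))
cv2.imwrite("pics/c3.png",np.hstack(ims))
```

```text
(no output)
```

View pics/c3.png

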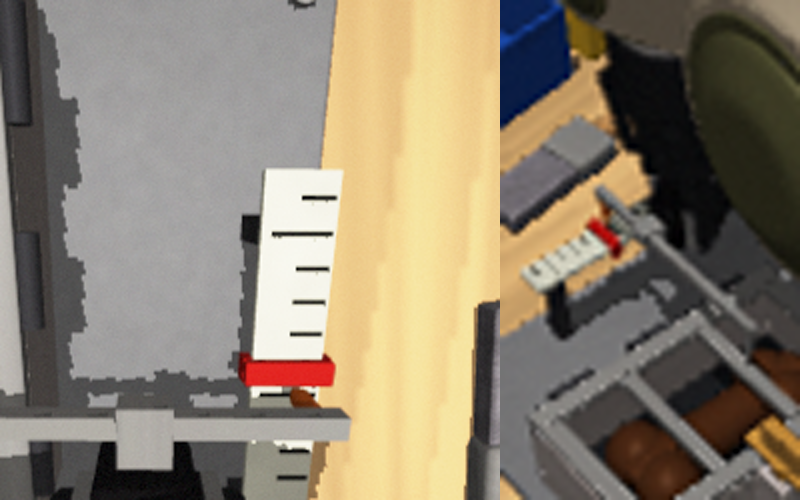

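The arm follows. The bar is at crop v≈420, the orange needle tip at about (298,393), and the clip at about (287,371), so the needle seems slightly short of the mark. Working out how far.

Run:
```python
import h,numpy as np,cv2
w=dict(np.load("wrist3.npz")); p=np.load("g.npy"); K=w["camera_matrix"]; Rm=cv2.Rodrigues(w["rvec"])[0]; t=w["tvec"].ravel(); c=-Rm.T@t
print("cam",c)
def y(u,v,z):
    uv=np.array([(u+.5)/2-.5+180,(v+.5)/2-.5,1]); d=Rm.T@np.linalg.solve(K,uv); P=c+d*(z-c[2])/d[2]
    e=P[:2]-p[:2]; cs,s=np.cos(p[2]),np.sin(p[2]); return np.round([1e3*(cs*e[0]+s*e[1]),1e3*(-s*e[0]+cs*e[1])],1)
for n,a in dict(clip_back=(289,360,.083),clip_front=(289,384,.083),clip_botfront=(289,384,.078),tip=(296,391,.087),tip2=(304,400,.087),bar_topfront=(346,408,.119),bar_mid=(200,418,.119),bar_back=(200,440,.119),barend=(349,428,.119),ruleend=(303,170,.078),line1=(318,198,.078),line5=(306,334,.078),lineafter=(285,394,.078),line8=(291,478,.078)).items(): print(n,y(*a))
```

```text
cam [0.64223982 0.06458388 0.24039819]
clip_back [110.4  -7.6]
clip_front [111.1 -15.3]
clip_botfront [112.5 -16.9]
tip [112.3 -16.2]
tip2 [115.1 -19.1]
bar_topfront [115.5  -9.7]
bar_mid [ 80.  -12.5]
bar_back [ 80.2 -18.3]
barend [116.9 -15. ]
ruleend [110.9  46.6]
line1 [115.9  39.2]
line5 [116.4  -0.6]
lineafter [111.5 -20.3]
line8 [116.2 -50.6]
```

Converted, 0.002 m is 0.032.

Request:
nudge_tcp --segments '{"dx": [0.032, 0.032, 0, 0, 0], "dy": [0, 0, 0, 0, 0], "dz": [0, 0, 0, 0, 0], "rx": [0, 0, 0, 0, 0], "ry": [0, 0, 0, 0, 0], "rz": [0, 0, 0, 0, 0]}'

```text
time: 11.85
eef_pos: [0.63, -0.0127, 0.0987]
ee_rot: [0.0, 0.757, 0.653, -0.001]
contact_force: [-9.9, -5.0, 8.8]
gripper_width: 0.308
grasp_force: 52.9
```

Run:
```python
from cell import bot
import cv2,numpy as np
d=bot.get_image("wrist"); a=d["color"][:,:,::-1]
np.savez("wrist4.npz",**{k:d[k] for k in("camera_matrix","rvec","tvec")})
cv2.imwrite("pics/c4.png",cv2.resize(a[150:240,250:370],(800,600),interpolation=cv2.INTER_CUBIC))
```

```text
(no output)
```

View pics/c4.png

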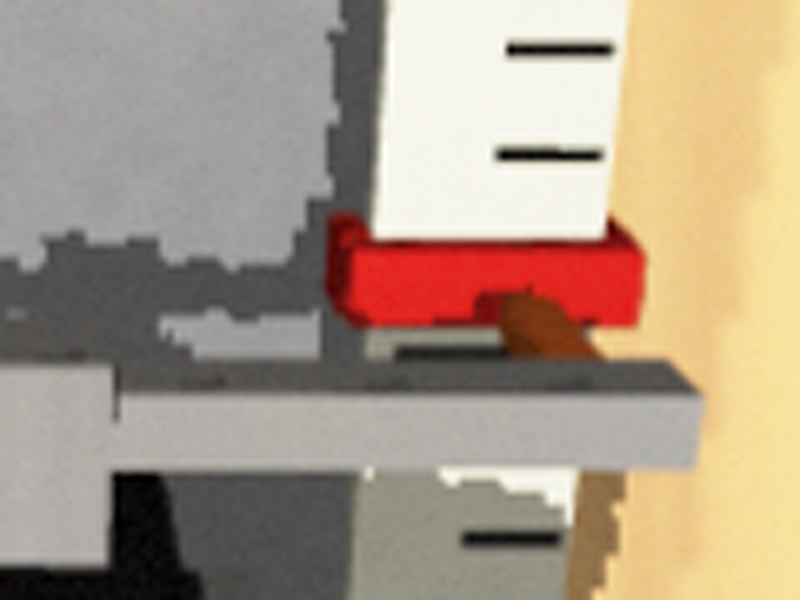

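Run:
```python
import h,numpy as np,cv2
w=dict(np.load("wrist4.npz")); p=np.load("g.npy"); K=w["camera_matrix"]; Rm=cv2.Rodrigues(w["rvec"])[0]; t=w["tvec"].ravel(); c=-Rm.T@t
s_=600/90
def y(u,v,z):
    uv=np.array([(u+.5)/s_-.5+250,(v+.5)/s_-.5+150,1]); d=Rm.T@np.linalg.solve(K,uv); P=c+d*(z-c[2])/d[2]
    e=P[:2]-p[:2]; cs,s=np.cos(p[2]),np.sin(p[2]); return np.round([1e3*(cs*e[0]+s*e[1]),1e3*(-s*e[0]+cs*e[1])],1)
for n,a in dict(clip_a=(500,242,.083),clip_b=(500,326,.083),tip=(522,293,.087),tip2=(510,325,.087),bar_a=(400,393,.119),bar_b=(400,470,.119)).items(): print(n,y(*a))
```

```text
clip_a [111.   -7.6]
clip_b [111.7 -15.8]
tip [112.3 -11.2]
tip2 [111.5 -14.3]
bar_a [94.7 -8.4]
bar_b [ 95.1 -14.5]
```

Request:
nudge_tcp --segments '{"dx": [0, 0], "dy": [0, 0], "dz": [0, 0], "rx": [0, 0], "ry": [0, 0], "rz": [0, 0]}'

```text
time: 12.15
eef_pos: [0.63, -0.0127, 0.0987]
ee_rot: [0.0, 0.757, 0.653, -0.001]
contact_force: [-9.7, -5.4, 8.1]
gripper_width: 0.315
grasp_force: 52.9
```

```bash
python3 -c "
from cell import bot
print(bot.job_done())"
```

```text
the job is handed in; nothing more can be done
None
```

I handed the job in at 12.15 s: the turnbutton is square across the frame (about 1.58 rad), and the arm is held still with a grip of about 53 N, its needle within about 1 mm of the index clip's middle by my camera measurement; no verdict came back.

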